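Set and lock a telescoping hold-down on a bearing ring

TASK

Clamp the bearing ring on the small stage for measuring: twist the bar-shaped knob anticlockwise (seen from above) to free the telescoping stem, slide the stem down until its rubber pad presses on the ring with about 8 N, then twist the knob clockwise right back to its stop so that the stem stays locked there, and let go. Press gently, never with more than about 15 N on the ring, and leave the loose pieces around the stand where they are.

Things in the scene. Friction and masses are not known exactly. Their poses are not given: they have to be found in the camera images.
- stand: Fixed steel stand. Origin on the vertical stem axis, at the underside of its 170 x 240 x 15 mm foot plate, which stands on a 20 mm thick black granite slab; z up. A round column (diameter 28, cap top 171 mm above the origin) stands 105 mm along +y from the stem axis and carries a grey arm, 36 mm wide, which holds the stem's sleeve.
- sleeve_top (a point): Centre of the upper rim of the sleeve in which the stem slides, 169 mm above the stand's origin. The sleeve is a grey cylinder, diameter 42, 52 mm tall, on the end of the stand's arm.
- stage_foot (a point): Point on the stand's foot plate, on the stem axis. Here stands a small round stage with a steel bearing ring (outer diameter 48, bore 32, 14 tall) centred on the axis, straight under the pad. The ring's top is 31 to 47 mm above this point: the stage height is set differently each time and not reported, so feel for it. The ring and stage do not give way under the pad.
- knob_grip (a point): Point to grip on the black knob, on the stem axis, 19 mm below its top. The knob is an upright bar 44 long (its own x), 16 thick (its own y: grip it across this from above) and 44 tall; its lower end is 25 mm below this point, on a bare rod of diameter 18. 264 mm above the stand's origin with the stem fully up. Axes turn with the knob: its x is parallel to the stand's x at joint value 0.
- knob (a joint): Twist of the knob, rad, positive anticlockwise from above. 0: locked, at its stop. Starts at 0 to 0.06. The lock is an eccentric that jams on a shoe: it begins to grip at about 1.0 and is firm below 0.25; from 1.1 to the other stop at 1.3 the stem slides freely. Turning takes up to about 0.3 N m; it stays where it is left, but for some 0.1 rad of spring-back on letting go.
- stem (a joint): How far the stem is slid down, m: 0 fully up, 0.060 fully down; starts at 0 to 0.012. Unlocked, it slides with about 1.2 N of friction, weighs about 0.8 N and stays where left, but a pad pressure over about 2 N pushes it back up. Locked, it holds about 15 N; it may spring back by 1 mm on letting go.
- pad: Black rubber pad, a disc of diameter 36, 7 thick, under the stem on a spring plunger. Origin: centre of its underside, 90 mm above the stand's origin with the stem fully up. The spring takes 2 N per mm of push-in, travel 8 mm: 8 N is 4 mm of further stem travel after the first touch.
- ring_small0: Loose small steel ring, diameter 28, 14 tall, standing on the stand's foot plate; origin at its underside's centre. Bystander.
- ring_small1: Another one like ring_small0. Bystander.
- ring_big: Loose thin steel ring, diameter 110, 16 tall, on the slab; origin at its underside's centre. Bystander.
- block: Loose steel block 30 x 70 x 30 on the slab; origin at its underside's centre. Bystander.
- plug_gauge: Loose steel plug gauge standing on the slab, diameter 32, 75 tall; origin at its underside's centre. Bystander.
- cup: Loose grey plastic cup, diameter 64, 60 tall, on the slab; origin at its underside's centre. Bystander.

How it is judged (in metres and radians):
On the way, in this order (a step that is already met when the one before it is completed fails the run):
1. the knob is twisted free with the pad still clear of the ring (value of joint knob above 0.95 rad and contact force between pad and stand below 0.2 N), for 0.1 s.
2. the free stem is slid down until the pad presses on the ring (value of joint knob above 0.8 rad and contact force between pad and stand above 4 N), for 0.1 s.
At the end, for the whole second after the job is handed in: The knob is turned back to within 0.25 rad of its locked stop, the pad presses on the ring with 4.5 to 12 N by itself, and the stem is at rest (value of joint knob below 0.25 rad and contact force between pad and stand between 4.5 and 12 N and velocity of joint stem between -0.002 and 0.002 m/s); the robot touches nothing.
It fails at once if the ring is pressed with more than 18 N (contact force between pad and stand above 18 N).
It fails at once if a loose piece is moved by more than 15 mm (distance of any of ring_small0, ring_small1, ring_big, block, plug_gauge, cup from where it was at the start of the episode above 0.015 m).
It also fails if it takes over 51 s, if anything falls off the work surface, if the arm or the gripper's body presses on something with over 40 N, if the wrist force passes 120 N, or if a joint passes its speed limit or range.

ROBOT

A 7-joint arm with a two-finger parallel gripper is mounted at the origin on the work surface. World frame = base frame: x ahead of the robot, y to its left, z up, the work surface at z = 0. Lengths are in m, angles in degrees, forces in N, time in s.
With the tool pointing down it reaches from about 0.35 to 0.775 m from the base axis. Payload 3.1 kg.
Tool frame: the origin (TCP) lies on the centre line of the jaws, within the pads' length; the fingertips stand 17 mm ahead of it and the grasp point (between the pads) lies 2 mm behind it (robot.tip_reach is the distance from the TCP to the fingertips, in m); z points along the fingers, y is the direction in which the jaws open and shut (so a half turn about z gives the same grasp; the last joint's range is limited). The gripper opens to 85 mm and grips with 20 to 120 N. Pads are 22 mm wide; open, the fingers measure 114 mm over their backs; the gripper's body (76 mm by 85 mm) begins 54 mm behind the grasp point. The pads swing forward as they close: fully open they stand 13 mm farther back than shut.
Start: joints at [66.538, 17.813, 0.802, 86.603, -0.252, 75.585, -1.558], TCP at [0.198, -0.513, 0.248] pointing down, gripper open.
Joint ranges: [-154.91, 154.91], [-16.99, 109.72], [-72.82, 74.43], [7.12, 147.25], [-82.49, 262.49], [11.32, 116.49], [-174.64, 174.64]. Speed limits (degrees/s): [159.86, 159.86, 180, 180, 180, 180, 180].

INTERFACE

Orientations are given as [roll, pitch, yaw] about the fixed x, y, z axes, in that order (R = Rz(yaw) Ry(pitch) Rx(roll)).
In Python, from station import robot, fingers, vision, workorder, recognise gives the robot as it stands. Calls block until the motion is done:
- robot.move_to(position, orientation): joint-space move of the TCP to a pose.
- robot.line_to(position, orientation=None, velocity=0.15, f_stop=None): straight line of the TCP; orientation=None keeps the orientation; velocity is the mean speed in m/s. With f_stop (N) it stops when the force on the tool has changed by that much, and returns True; else False.
- robot.move_j(angles): joint-space move.
- fingers.gripper_to(opening, force=None): opening from 0.0 (shut) to 1.0 (fully open); force is the grip in N (None keeps the last); returns when the fingers have stopped.
- robot.pause(seconds).
- robot.inverse_kinematics(position, orientation): joint angles nearest the present ones, or None.
- vision.grab_frame(name): name is "scene" or "top" or "wrist"; returns the picture (420x560x3 uint8, red, green, blue); there is no depth.
- vision.calibration(name): a dict with "mtx" (3x3 intrinsics, pixels), "k1" (the pictures are not rectified: a ray, as slopes to the right and down, at radius r is drawn at 1 + k1 r^2 times it, then the intrinsics apply), "extrinsics" (4x4, takes a point from world to camera coordinates); the wrist camera has in their place "T_tool_cam" (4x4, takes a point from camera to tool coordinates, whose origin is the TCP and whose axes are the flange's). Camera axes: x right, y up, looking along -z (the intrinsics and any distortion apply to the point x, -y, -z); pixel columns grow to the right and rows downward; lengths in m; the calibration is good to about 2 mm. A picture is of the moment at which its call begins: read the wrist's pose just before it. calibration takes no time and is no camera call.
A pose or a line that the arm cannot do raises robot.PlanningError and nothing moves.
- workorder.close_job(): hands the job in, once; it reports no verdict.
Trained networks look in the newest picture that a camera, given by its name, has taken for a name from the list of things; names that differ only in an ending like _2 or _b are one class to them, and where a whole thing is asked for, a point or a joint stands for the part that bears it (a point fixed in the world has none). Each returns a list of dicts, best first, with "p" (0 to 1); they miss things now and then, are a little off and sometimes report something else, mostly with a low value. They report only what shows in the picture. A call takes as long as a camera call.
- recognise(label, camera): "rect" ([centre column, centre row, width, height] in pixels, round what is visible of it).
Readings, each from a call of its own:
- robot.current_time_s(): time.
- robot.current_joint_positions(): joint angles.
- robot.current_dq(): joint speeds.
- robot.current_joint_torque(): joint torques, N m.
- robot.current_tool_pos(): TCP position.
- robot.current_eef_rot(): TCP orientation.
- robot.current_contact_force(): force on the tool from outside, world axes, zero at the start.
- robot.current_torque(): the same for the moment, N m.
- robot.current_finger_gap(): opening from 0.0 (shut) to 1.0 (fully open).
Only numpy, scipy, OpenCV 4.12 (cv2) and the standard library are available. Lean on these libraries where they do the work, as an engineer would, in place of code of your own. Each camera call takes 0.05 s, during which the arm holds its last target.

## Working session

There is one attempt and no reset: what is moved stays moved. The work goes in short steps, each a Python script; the robot and the scene stay as the last script left them, time stands still between calls to the robot, and variables do not carry over. Pictures are saved under pics/ and viewed, and the job is handed in when it is done.

```bash
ls; mkdir -p pics; python3 - <<'E'
from station import robot, fingers, vision, workorder, recognise
import cv2
for n in ["scene","top","wrist"]:
    im=vision.grab_frame(n); cv2.imwrite(f"pics/{n}0.png",im[:,:,::-1])
    print(n,vision.calibration(n))
    for l in ["stand","knob","knob_grip","sleeve_top","stage_foot","pad","ring_small0","ring_big","block","plug_gauge","cup"]:
        try: print(l,[(round(d["p"],2),[round(x,1) for x in d["rect"]]) for d in recognise(l,n)[:3]])
        except Exception as e: print(l,e)
print(robot.current_time_s(),robot.current_tool_pos(),robot.current_eef_rot(),robot.current_contact_force())
E
```

```text
pics
scene {'mtx': array([[477.9086955 ,   0.        , 273.44049695],
       [  0.        , 477.9086955 , 214.76599989],
       [  0.        ,   0.        ,   1.        ]]), 'k1': 0.03735469578518471, 'extrinsics': array([[-0.70368298,  0.71033703, -0.01586106,  0.4313817 ],
       [-0.45650307, -0.43489532,  0.77619006,  0.14862229],
       [ 0.54445864,  0.55343236,  0.63029947, -1.68852334],
       [ 0.        ,  0.        ,  0.        ,  1.        ]])}
stand [(0.76, [287.4, 221.0, 75.8, 121.6])]
knob [(0.87, [282.1, 175.7, 13.9, 36.5])]
knob_grip [(0.58, [282.3, 177.6, 24.0, 38.2])]
sleeve_top []
stage_foot [(0.72, [288.9, 218.9, 77.9, 126.2])]
pad []
ring_small0 [(0.56, [261.0, 221.3, 7.7, 7.5]), (0.5, [287.0, 218.8, 79.4, 119.5])]
ring_big [(0.74, [202.4, 259.4, 40.0, 33.5])]
block [(0.71, [267.5, 303.4, 25.4, 30.8])]
plug_gauge [(0.85, [370.8, 339.3, 12.5, 34.4]), (0.53, [283.8, 175.1, 12.7, 37.1]), (0.48, [201.4, 258.9, 44.8, 32.9])]
cup [(0.81, [175.4, 202.9, 22.0, 26.2])]
top {'mtx': array([[475.80760074,   0.        , 279.2843728 ],
       [  0.        , 475.80760074, 200.
[... 984 characters left out ...]
210.98858086],
       [  0.        ,   0.        ,   1.        ]]), 'k1': -0.05741498933077574, 'T_tool_cam': array([[-6.18947570e-04,  9.56691978e-01,  2.91101488e-01,
         7.44798593e-02],
       [ 9.99999807e-01,  5.75542279e-04,  2.34731777e-04,
         2.26057160e-04],
       [ 5.70247946e-05,  2.91101577e-01, -9.56692149e-01,
        -1.25621172e-01],
       [ 0.00000000e+00,  0.00000000e+00,  0.00000000e+00,
         1.00000000e+00]])}
stand []
knob []
knob_grip []
sleeve_top []
stage_foot []
pad []
ring_small0 []
ring_big []
block []
plug_gauge []
cup []
1.8 [ 0.19778732 -0.51321884  0.24830763] [1.79999076e+02 2.22266554e-03 2.10798203e+01] [-0.05472386  0.44778802  1.22594494]
```

View pictures.

```bash
python3 - <<'E'
import cv2
a=cv2.imread("pics/top0.png")[140:300,140:440]
cv2.imwrite("pics/top0c.png",cv2.resize(a,None,fx=2.6,fy=2.6,interpolation=cv2.INTER_CUBIC))
a=cv2.imread("pics/scene0.png")[140:360,140:400]
cv2.imwrite("pics/scene0c.png",cv2.resize(a,None,fx=2.6,fy=2.6,interpolation=cv2.INTER_CUBIC))
E
```

```text
(no output)
```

View pics/top0c.png

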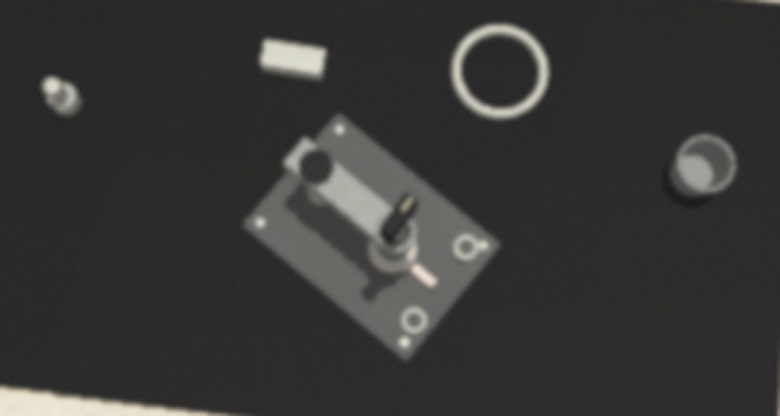

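View pics/scene0c.png

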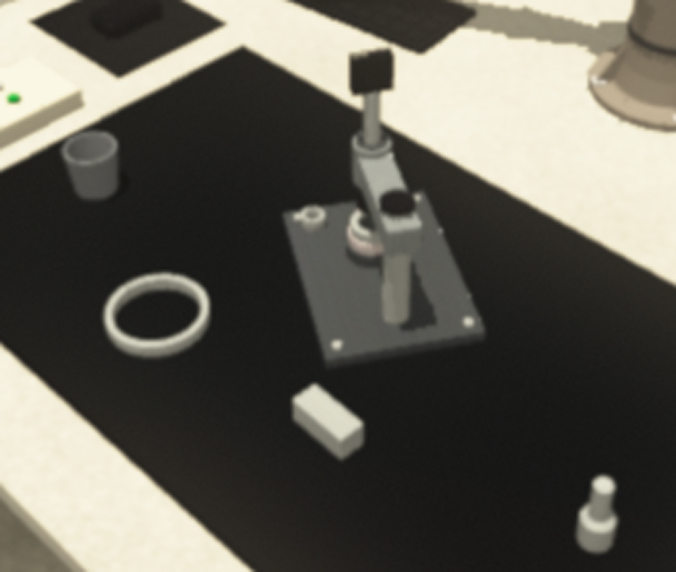

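View pics/top0.png

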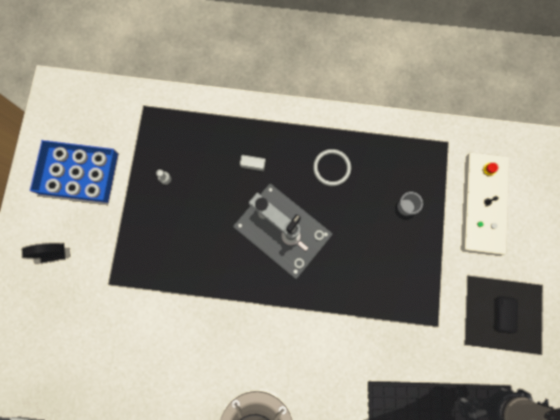

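```bash
cat > h.py <<'E'
import numpy as np, cv2
from station import robot, fingers, vision, workorder, recognise
from scipy.optimize import least_squares
from scipy.spatial.transform import Rotation as Ro
def proj(P,cal,pose=None):
    P=np.atleast_2d(P)
    if "extrinsics" in cal: E=np.array(cal["extrinsics"])
    else:
        T=np.eye(4);T[:3,3]=pose[0];T[:3,:3]=Ro.from_euler('xyz',pose[1],degrees=True).as_matrix()
        E=np.linalg.inv(T@np.array(cal["T_tool_cam"]))
    c=P@E[:3,:3].T+E[:3,3]
    s=np.c_[c[:,0]/-c[:,2],-c[:,1]/-c[:,2]]
    s=s*(1+cal["k1"]*(s**2).sum(1,keepdims=True))
    K=np.array(cal["mtx"]); return s*[K[0,0],K[1,1]]+[K[0,2],K[1,2]]
def s2w(P,x,y,yaw,z=0.02):
    c,s=np.cos(yaw),np.sin(yaw); P=np.atleast_2d(P).astype(float)
    return np.c_[x+c*P[:,0]-s*P[:,1],y+s*P[:,0]+c*P[:,1],z+P[:,2]]
def shot(n,f,crop=None,k=1):
    pose=(np.array(robot.current_tool_pos()),np.array(robot.current_eef_rot()))
    im=vision.grab_frame(n)[:,:,::-1]
    if crop: im=im[crop[1]:crop[3],crop[0]:crop[2]]
    cv2.imwrite("pics/"+f,cv2.resize(im,None,fx=k,fy=k,interpolation=cv2.INTER_CUBIC)); return pose
E
cat > fit.py <<'E'
from h import *
f=lambda L:(np.array(L,float)+.5)/2.6-.5+140
top=f([[338,113],[498,243],[405,360],[245,222],[317,165]])
sc=f([[422,193],[285,212],[328,357],[484,330],[398,199]])
ct,cs=vision.calibration("top"),vision.calibration("scene")
def pts(y0):return dict(A=[.085,y0+.12,.015],B=[.085,y0-.12,.015],C=[-.085,y0-.12,.015],D=[-.085,y0+.12,.015])
# top view: top-corner, right, bottom, left ; +y is up-left, +x is up-right
def res(p):
    x,y,yaw,y0,q=p; d=pts(y0); col=[0,.105,.171]; kn=[0,0,.261-q]
    T=s2w([d['A'],d['B'],d['C'],d['D'],col],x,y,yaw)
    S=s2w([d['C'],d['B'],d['A'],d['D'],col,kn],x,y,yaw)
    return np.r_[(proj(T,ct)-top).ravel(),(proj(S,cs)-np.vstack([sc,[282.1,175.2]])).ravel(),q*30]
best=None
for yaw in np.radians(range(-180,180,30)):
    r=least_squares(res,[.5,-.1,yaw,.03,.005])
    if best is None or r.cost<best.cost: best=r
print(best.x,np.degrees(best.x[2]),best.cost);print(res(best.x).round(1))
E
python3 fit.py
```

```text
[ 0.5425931  -0.03040204 -0.56889435  0.03130048  0.03614899] -32.595245100175575 7.1353154630318425
[-0.2 -1.1  0.9 -0.4  0.1 -0.3 -1.4  0.1 -0.3 -0.4  1.  -1.9 -0.7 -0.8
 -0.9  0.1  1.  -0.3 -0.4 -0.7  0.5 -0.1  1.1]
```

```bash
sed -i 's/282.1,175.2/282.4,167.3/' fit.py; python3 fit.py
```

```text
[ 0.5425266  -0.03031035 -0.56919915  0.03125058  0.01164419] -32.612708875654086 6.4811730967463
[-0.2 -1.1  0.9 -0.4  0.  -0.3 -1.4  0.1 -0.4 -0.4  1.1 -1.9 -0.7 -0.8
 -0.9  0.1  1.  -0.3 -0.3 -0.7  0.2 -0.   0.3]
```

```bash
python3 - <<'E'
from h import *
for z in (.40,.282,.22):
  for yaw in (-32.6,10,50,147.4,190,230):
    print(z,yaw,[None if j is None else np.round(j,0) for j in [robot.inverse_kinematics([.5425,-.0303,z],[180,0,(yaw+180)%360-180])]])
E
```

```text
0.4 -32.6 [array([  21.,   18.,  -28.,   68.,    8.,   97., -128.])]
0.4 10 [array([ 24.,  18., -32.,  68.,  10.,  97., -86.])]
0.4 50 [array([ 24.,  18., -33.,  68.,  10.,  97., -47.])]
0.4 147.4 [array([ 29.,  20., -41.,  67.,  13.,  97.,  49.])]
0.4 190 [array([ 30.,  20., -44.,  67.,  14.,  98.,  91.])]
0.4 230 [array([ 40.,  25., -62.,  67.,  22., 100., 124.])]
0.282 -32.6 [array([  20.,   18.,  -25.,   83.,    8.,   80., -128.])]
0.282 10 [array([ 24.,  19., -30.,  83.,   9.,  81., -87.])]
0.282 50 [array([ 27.,  19., -34.,  83.,  11.,  81., -48.])]
0.282 147.4 [array([ 31.,  21., -41.,  83.,  13.,  81.,  48.])]
0.282 190 [array([ 32.,  21., -42.,  83.,  14.,  82.,  90.])]
0.282 230 [array([ 43.,  27., -62.,  82.,  24.,  84., 122.])]
0.22 -32.6 [array([  20.,   20.,  -24.,   90.,    8.,   72., -128.])]
0.22 10 [array([ 23.,  21., -29.,  89.,  10.,  73., -87.])]
0.22 50 [array([ 27.,  22., -35.,  89.,  13.,  73., -49.])]
0.22 147.4 [array([ 32.,  23., -41.,  89.,  15.,  74.,  46.])]
0.22 190 [array([ 32.,  23., -42.,  89.,  16.,  74.,  88.])]
0.22 230 [array([ 44.,  30., -62.,  89.,  27.,  77., 119.])]
```

```bash
python3 - <<'E'
from h import *
robot.line_to([.25,-.40,.40])
robot.move_to([.5425,-.0303,.42],[180,0,-32.6])
p=shot("wrist","w1.png"); print(p, robot.current_time_s())
np.savez("w1.npz",a=p[0],b=p[1])
print(recognise("knob","wrist"), recognise("knob_grip","wrist"))
cal=vision.calibration("wrist")
S=s2w([[0,0,.283-.006],[.022,0,.277],[-.022,0,.277],[0,0,.169],[0,.105,.171]],.5425,-.0303,np.radians(-32.6))
print(proj(S,cal,p).round(1))
E
```

```text
(array([ 0.54246997, -0.03173879,  0.41974067]), array([ 1.79941323e+02, -9.67057288e-04, -3.27199688e+01])) 5.05
[{'rect': [276.9, 204.3, 20.9, 54.3], 'p': 0.63}] [{'rect': [276.4, 202.3, 18.9, 52.4], 'p': 0.95}, {'rect': [250.8, 171.2, 166.3, 122.9], 'p': 0.52}]
[[277.4 210.7]
 [277.3 185.1]
 [277.5 235. ]
 [277.8 184.1]
 [188.7 184.8]]
```

View pics/w1.png

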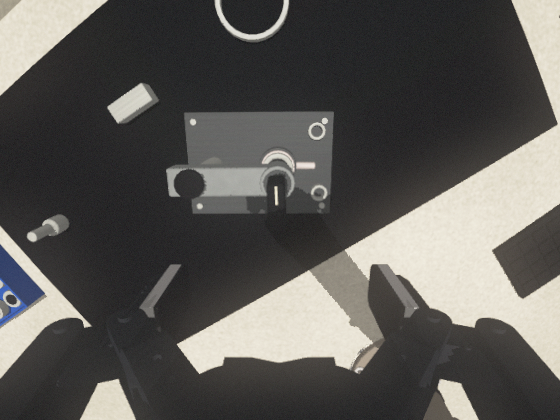

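```bash
python3 - <<'E'
import cv2
a=cv2.imread("pics/w1.png")[145:235,160:320]
cv2.imwrite("pics/w1c.png",cv2.resize(cv2.convertScaleAbs(a,alpha=2),None,fx=5,fy=5,interpolation=cv2.INTER_CUBIC))
E
```

```text
(no output)
```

View pics/w1c.png

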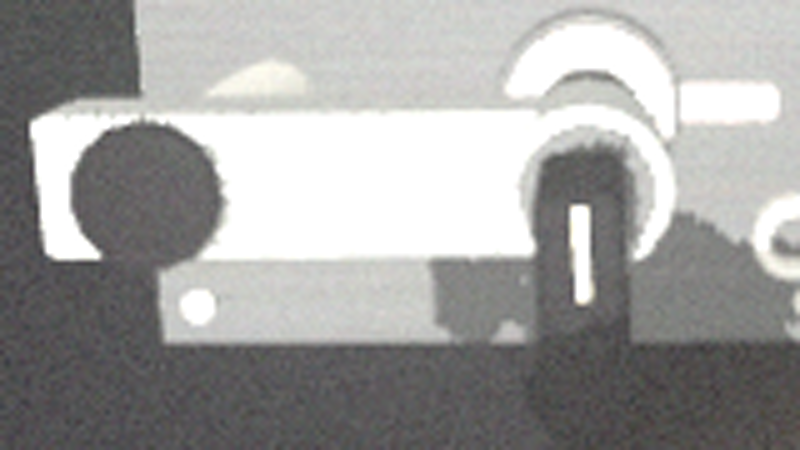

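```bash
python3 - <<'E'
from h import *
robot.line_to([.5425,-.0303,.335],[180,0,-32.6])
p=shot("wrist","w2.png",None,1); print(p, robot.current_time_s())
np.savez("w2.npz",a=p[0],b=p[1])
cal=vision.calibration("wrist")
for q in (0,.006,.012):
  S=s2w([[0,0,.283-q],[.022,.008,.283-q],[-.022,.008,.283-q],[.022,-.008,.283-q],[-.022,-.008,.283-q],[0,0,.169],[0,.105,.171]],.5425,-.0303,np.radians(-32.6))
  print(proj(S,cal,p).round(1).tolist())
a=cv2.imread("pics/w2.png")[100:420,120:440]
cv2.imwrite("pics/w2c.png",cv2.resize(cv2.convertScaleAbs(a,alpha=3),None,fx=1.8,fy=1.8,interpolation=cv2.INTER_CUBIC))
E
```

```text
(array([ 0.54294112, -0.03039173,  0.3359523 ]), array([-1.79946292e+02, -7.99040411e-02, -3.26178647e+01])) 5.9167
[[279.4, 256.4], [264.6, 219.4], [265.7, 290.5], [294.1, 219.4], [293.0, 290.5], [279.3, 202.9], [165.2, 203.6]]
[[279.4, 251.9], [265.1, 216.0], [266.2, 285.2], [293.6, 216.0], [292.6, 285.2], [279.3, 202.9], [165.2, 203.6]]
[[279.4, 247.8], [265.6, 212.9], [266.5, 280.2], [293.1, 212.8], [292.2, 280.2], [279.3, 202.9], [165.2, 203.6]]
```

View pics/w2c.png

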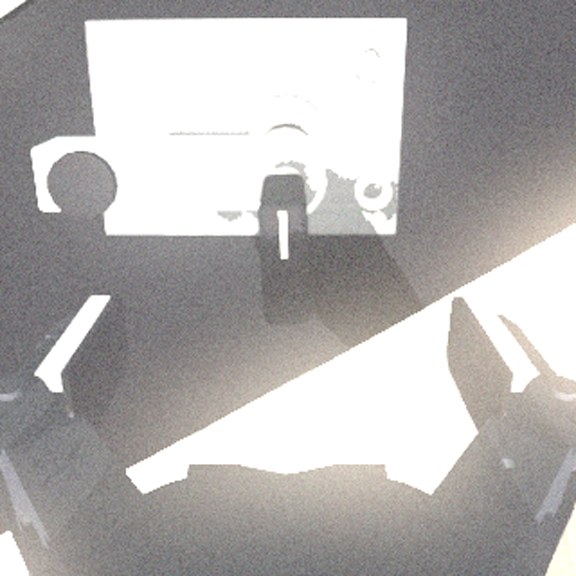

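```bash
cat >> h.py <<'E'
def st(t=""):
    print(t,"t%.2f"%robot.current_time_s(),"pos",np.round(robot.current_tool_pos(),4),"rot",np.round(robot.current_eef_rot(),2),"F",np.round(robot.current_contact_force(),2),"M",np.round(robot.current_torque(),2),"gap %.3f"%robot.current_finger_gap())
E
python3 - <<'E'
from h import *
y=-31.5
robot.line_to([.5429,-.0297,.272],[180,0,y],velocity=0.08); st("down")
fingers.gripper_to(0.0,force=50); st("grip"); robot.pause(.2); st()
p=shot("wrist","w3.png")
E
```

```text
down t6.86 pos [ 0.5433 -0.0296  0.2726] rot [-1.7996e+02 -6.0000e-02 -3.1500e+01] F [ 0.   -0.19  1.52] M [-0.01  0.02 -0.03] gap 1.001
grip t7.49 pos [ 0.543  -0.0296  0.2722] rot [-1.7999e+02 -2.0000e-02 -3.1490e+01] F [-0.76 -0.29  0.93] M [0.09 0.04 0.04] gap 0.183
 t7.69 pos [ 0.543  -0.0296  0.2722] rot [-1.7998e+02 -2.0000e-02 -3.1490e+01] F [ 0.6  -0.59  1.83] M [0.09 0.06 0.11] gap 0.183
```

View pics/w3.png

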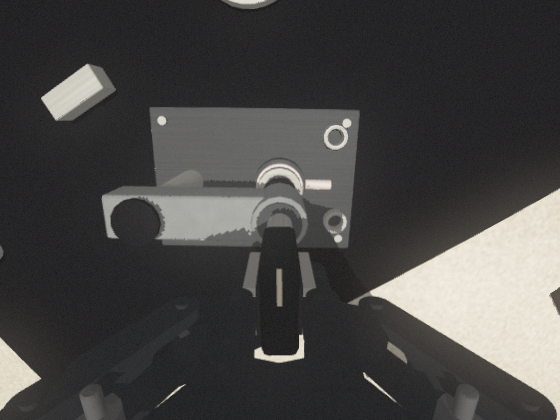

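The knob is held squarely between the pads (bar at about column 280, rows 225–355). The gap of 0.183 corresponds to 15.6 mm, which fits the 16 mm bar. Next I'll twist it free.

```bash
python3 - <<'E'
from h import *
j=np.array(robot.current_joint_positions())
for d in (15,35,55,67.5):
    t=j.copy(); t[6]+=d; robot.move_j(t); st(d)
robot.pause(.2); st()
p=shot("wrist","w4.png")
E
```

```text
15 t8.10 pos [ 0.5431 -0.0294  0.2718] rot [-1.7997e+02 -1.0000e-02 -1.6640e+01] F [ 0.14 -0.98 -0.3 ] M [-0.57  0.32 -0.06] gap 0.181
35 t8.53 pos [ 0.5433 -0.0295  0.2718] rot [-1.7999e+02 -4.0000e-02  3.3100e+00] F [ 2.66  0.41 -2.57] M [-0.04 -0.41  0.07] gap 0.181
55 t8.95 pos [ 0.5436 -0.0295  0.2723] rot [ 1.7998e+02 -9.0000e-02  2.3260e+01] F [ 4.23  0.59 -2.16] M [-0.11 -0.52  0.04] gap 0.184
67.5 t9.28 pos [ 0.5434 -0.0294  0.2724] rot [ 1.7996e+02 -8.0000e-02  3.5730e+01] F [ 3.1   2.09 -2.12] M [-0.16 -0.63  0.1 ] gap 0.179
 t9.47 pos [ 0.5434 -0.0294  0.2724] rot [ 1.7997e+02 -7.0000e-02  3.5890e+01] F [ 4.63  1.09 -1.44] M [-0.1  -0.75 -0.02] gap 0.182
```

View pics/w4.png

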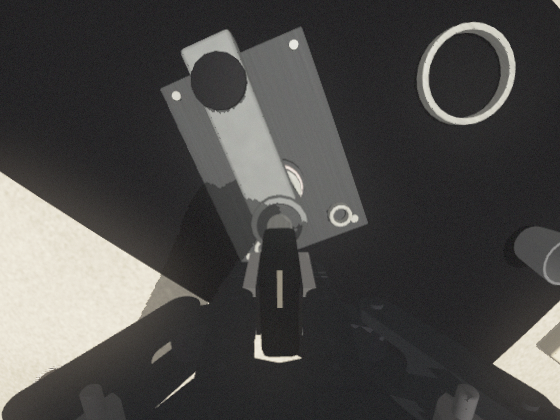

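```bash
cat > slide.py <<'E'
from h import *
def avg(n=6):
    L=[]
    for _ in range(n):
        L.append(robot.current_contact_force()); robot.pause(.015)
    return np.mean(L,0)
robot.line_to(np.array([.5434,-.0294,.2722])-[0,0,.011],velocity=.05)
f=avg(); z=robot.current_tool_pos()[2]; log=[(z,*f)]
x0,y0=.5434,-.0294; zc=.2612
base=[]
while zc>.222:
    zc-=.001
    robot.line_to([x0,y0,zc],velocity=.02)
    f=avg(); log.append((robot.current_tool_pos()[2],*f))
    F=np.array(log)[1:,3]
    b=np.median(F[:max(3,len(F)-6)])
    if len(F)>4 and F[-1]-b>6.8 and F[-2]-b>4.2: break
    if len(F)>4 and F[-1]-b>9: break
np.save("slide.npy",log)
print(np.round(np.array(log)*[1000,1,1,1],2)); st()
E
python3 slide.py
```

```text
[[ 2.6035e+02  4.7800e+00  1.7500e+00 -2.1200e+00]
 [ 2.5973e+02  4.5500e+00  1.5200e+00 -2.2000e+00]
 [ 2.5901e+02  5.0400e+00  1.6000e+00 -1.7300e+00]
 [ 2.5815e+02  4.8800e+00  1.4900e+00 -8.1000e-01]
 [ 2.5715e+02  4.6700e+00  1.5800e+00 -4.4000e-01]
 [ 2.5612e+02  5.2100e+00  1.8800e+00 -2.3000e-01]
 [ 2.5509e+02  5.2800e+00  1.8000e+00 -2.6000e-01]
 [ 2.5406e+02  4.5900e+00  1.6800e+00 -6.7000e-01]
 [ 2.5301e+02  5.1400e+00  1.9300e+00 -4.7000e-01]
 [ 2.5199e+02  4.7700e+00  1.8700e+00 -5.4000e-01]
 [ 2.5098e+02  4.8800e+00  2.0200e+00 -4.3000e-01]
 [ 2.4997e+02  4.7800e+00  1.6600e+00 -8.0000e-01]
 [ 2.4906e+02  4.7800e+00  1.8000e+00 -5.8000e-01]
 [ 2.4830e+02  4.7800e+00  2.0400e+00  9.0000e-01]
 [ 2.4754e+02  4.1600e+00  2.0900e+00  2.9600e+00]
 [ 2.4662e+02  4.3000e+00  1.9500e+00  5.2000e+00]
 [ 2.4575e+02  3.6400e+00  2.2400e+00  5.5300e+00]
 [ 2.4505e+02  3.5300e+00  1.5300e+00  7.1100e+00]]
 t15.94 pos [ 0.5437 -0.0293  0.2451] rot [ 1.7995e+02 -8.0000e-02  3.6020e+01] F [3.   1.88 7.43] M [ 0.12 -0.46 -0.02] gap 0.177
```

```bash
cat > lock.py <<'E'
from h import *
from slide_avg import avg
zc=.2612-.001*17-.0006
robot.line_to([.5434,-.0294,zc],velocity=.01); robot.pause(.15); st("press"); print(avg())
j=np.array(robot.inverse_kinematics([.5434,-.0294,zc],[180,0,36.0]))
print(np.round(j-np.array(robot.current_joint_positions()),2))
robot.move_j(j); robot.pause(.1); st("j"); f=avg(10); print(f)
np.save("jl.npy",j)
assert 4<f[2]<11
for d in (12,24,36,48,58,66):
    t=j.copy(); t[6]-=d; robot.move_j(t); st(-d)
    if robot.current_contact_force()[2]>14: print("HIGH"); break
E
sed -n '/^def avg/,/return/p' slide.py > sa; (echo "from h import *"; cat sa) > slide_avg.py; python3 lock.py
```

```text
press t16.34 pos [ 0.5437 -0.0293  0.2448] rot [ 1.7994e+02 -9.0000e-02  3.6010e+01] F [3.15 2.   7.85] M [ 0.14 -0.41 -0.  ] gap 0.180
[3.22520569 1.94428089 8.00530607]
[-0.01  0.07  0.03  0.07  0.02 -0.03 -0.02]
j t16.79 pos [ 0.5437 -0.0292  0.2447] rot [ 1.7994e+02 -6.0000e-02  3.6010e+01] F [3.55 2.01 8.6 ] M [ 0.15 -0.43 -0.02] gap 0.182
[3.62068053 2.11255757 7.95126864]
-12 t17.27 pos [ 0.5438 -0.0295  0.2448] rot [ 1.7995e+02 -8.0000e-02  2.3970e+01] F [3.68 1.84 7.67] M [ 0.2  -0.37  0.03] gap 0.178
-24 t17.59 pos [ 0.5439 -0.0296  0.2448] rot [ 1.7996e+02 -1.0000e-01  1.1950e+01] F [3.6  0.69 7.19] M [ 0.23 -0.37 -0.04] gap 0.178
-36 t17.91 pos [ 0.5437 -0.0298  0.2447] rot [ 1.7997e+02 -7.0000e-02 -7.0000e-02] F [3.06 1.43 8.49] M [ 0.32 -0.37 -0.11] gap 0.185
-48 t18.23 pos [ 0.5435 -0.03    0.2448] rot [ 1.7997e+02 -5.0000e-02 -1.2080e+01] F [1.96 0.14 9.18] M [ 0.31 -0.36 -0.08] gap 0.183
-58 t18.52 pos [ 0.5434 -0.0299  0.2448] rot [ 1.7998e+02 -5.0000e-02 -2.2060e+01] F [1.67 0.41 8.73] M [ 0.18 -0.37 -0.05] gap 0.180
-66 t18.77 pos [ 0.5434 -0.03    0.2447] rot [ 1.7998e+02 -5.0000e-02 -3.0070e+01] F [1.91 0.58 8.5 ] M [ 0.2  -0.38  0.  ] gap 0.181
```

```bash
python3 - <<'E'
from h import *
j=np.load("jl.npy")
for d in (67.5,69,70.5,72,73.5):
    t=j.copy(); t[6]-=d; robot.move_j(t); robot.pause(.1); 
    M=np.mean([ (robot.pause(.015),robot.current_torque())[1] for _ in range(6)],0)
    st(-d); print("Mz",M[2])
    if abs(M[2])>.9: break
E
```

```text
-67.5 t19.23 pos [ 0.5433 -0.0303  0.2447] rot [ 1.7997e+02 -4.0000e-02 -3.1610e+01] F [1.01 0.46 8.48] M [ 0.37 -0.34 -0.05] gap 0.182
Mz -0.08395571269872454
-69 t19.68 pos [ 0.5434 -0.03    0.2447] rot [ 1.7998e+02 -6.0000e-02 -3.3050e+01] F [2.15 0.8  9.53] M [ 0.27 -0.33  0.1 ] gap 0.178
Mz 0.08543984746460738
-70.5 t20.12 pos [ 0.5434 -0.0298  0.2447] rot [ 1.7996e+02 -8.0000e-02 -3.4420e+01] F [1.15 0.03 8.04] M [ 0.14 -0.35  0.58] gap 0.180
Mz 0.5841418434712227
-72 t20.57 pos [ 0.5432 -0.0301  0.2447] rot [ 1.7993e+02 -8.0000e-02 -3.5870e+01] F [ 1.28 -0.73  8.87] M [ 0.17 -0.38  0.93] gap 0.183
Mz 0.9274210312365337
```

```bash
python3 - <<'E'
from h import *
from slide_avg import avg
j=np.load("jl.npy"); t=j.copy(); t[6]-=70.5; robot.move_j(t); st("relax tw")
zc=.2612-.0176
for dz in (.0005,.001):
    robot.line_to([.5434,-.0299,zc+dz],[180,0,-34.5],velocity=.01); robot.pause(.1); st(dz); print(avg())
E
```

```text
relax tw t20.82 pos [ 0.5435 -0.0296  0.2447] rot [ 1.7998e+02 -8.0000e-02 -3.4400e+01] F [2.3  0.22 8.22] M [ 0.1  -0.36  0.58] gap 0.178
0.0005 t21.18 pos [ 0.5432 -0.0303  0.2448] rot [ 1.7997e+02 -3.0000e-02 -3.4450e+01] F [ 1.76 -0.29  7.47] M [ 0.38 -0.51  0.5 ] gap 0.184
[ 1.72686273 -0.3081346   7.28627184]
0.001 t21.62 pos [ 0.5432 -0.0303  0.2448] rot [ 1.7996e+02 -1.0000e-02 -3.4470e+01] F [2.02 0.05 5.35] M [ 0.36 -0.66  0.53] gap 0.180
[1.91059995 0.1010256  5.56884535]
```

```bash
python3 - <<'E'
from h import *
zc=.2612-.0176
robot.line_to([.5432,-.0302,zc+.0020],[180,0,-34.3],velocity=.01); robot.pause(.1); st("relief")
p0=shot("wrist","w5.png")
fingers.gripper_to(0.6); st("open"); robot.pause(.2)
p=shot("wrist","w6.png")
np.savez("w6.npz",a=p[0],b=p[1])
E
```

```text
relief t22.08 pos [ 0.5432 -0.0301  0.2452] rot [ 1.800e+02  2.000e-02 -3.427e+01] F [ 3.95 -0.35  0.89] M [ 0.34 -1.03  0.55] gap 0.182
open t22.57 pos [ 0.5425 -0.0306  0.2452] rot [ 1.7993e+02  7.0000e-02 -3.4340e+01] F [-0.36  0.68 -1.23] M [ 0.    0.01 -0.01] gap 0.601
```

View pics/w5.png

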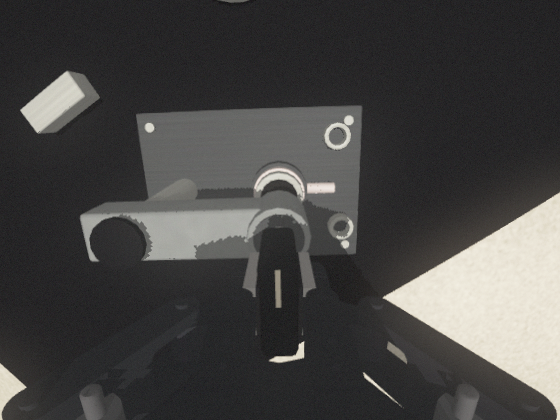

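View pics/w6.png

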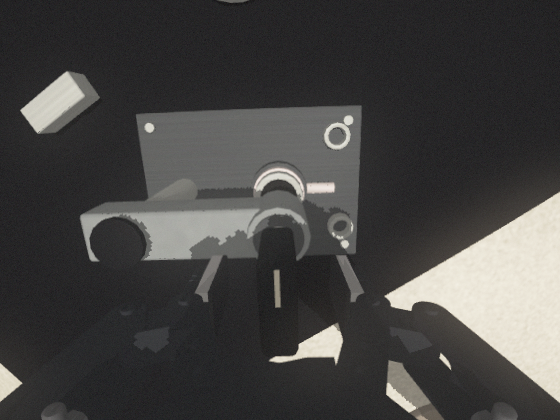

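```bash
cat > rel.py <<'E'
from h import *
d=np.load("w6.npz"); p6=(d['a'],d['b']); p5=(np.array([.5432,-.0301,.2452]),np.array([180,.02,-34.27]))
cal=vision.calibration("wrist")
A=cv2.imread("pics/w5.png",0);B=cv2.imread("pics/w6.png",0)
def feats(x0,y0,x1,y1,n):
    m=np.zeros_like(A);m[y0:y1,x0:x1]=255
    p=cv2.goodFeaturesToTrack(A,n,.02,5,mask=m)
    q,s,e=cv2.calcOpticalFlowPyrLK(A,B,p,None,winSize=(13,13),maxLevel=2)
    b,s2,_=cv2.calcOpticalFlowPyrLK(B,A,q,None,winSize=(13,13),maxLevel=2)
    ok=(s.ravel()==1)&(np.abs(b-p).max((1,2))<.2)
    return p[ok,0],q[ok,0]
def back(px,z,pose):
    f=lambda X:(proj(np.c_[X.reshape(-1,2),np.full(len(px),z)],cal,pose)-px).ravel()
    X=[]
    for u in px:
        r=least_squares(lambda X:(proj([X[0],X[1],z],cal,pose)-u).ravel(),[.54,-.03]); X.append([*r.x,z])
    return np.array(X)
P=[];Q=[]
for (box,z,n) in [((138,100,240,170),.035,12),((310,100,365,160),.035,12),((85,212,155,262),.191,10),((135,140,150,200),.035,4)]:
    p,q=feats(*box,n); P.append(back(p,z,p5));Q.append(q); print(box,len(p),np.median(q-p,0))
P=np.vstack(P);Q=np.vstack(Q)
f=lambda v:(proj(P,cal,(p5[0]+v[:3]*1e-3,p5[1]+v[3:]))-Q).ravel()
r=least_squares(f,np.zeros(6),loss='soft_l1',f_scale=.2)
print("dpose mm,deg",r.x.round(2),"rms",np.sqrt((f(r.x)**2).mean()))
pose=(p5[0]+r.x[:3]*1e-3,p5[1]+r.x[3:])
p,q=feats(272,262,286,312,6); print(p,q-p)
zt=.2452+.017+.0+.0
K=back(p,zt,p5)
for dz in (-.001,0,.001,.002): print(dz,(proj(K+[0,0,dz],cal,pose)-p).round(2).tolist())
E
python3 rel.py
```

```text
(138, 100, 240, 170) 8 [-0.1411438  0.1180191]
(310, 100, 365, 160) 12 [-0.36549377 -0.06905365]
(85, 212, 155, 262) 10 [-0.01000214 -0.08576202]
(135, 140, 150, 200) 4 [-0.01441193  0.5312042 ]
dpose mm,deg [-0.23 -0.01  0.33 -0.02 -0.06 -0.1 ] rms 0.15403208213261624
[[276. 306.]
 [279. 270.]
 [274. 275.]] [[-0.6255493  -0.22180176]
 [-0.9845581  -0.10006714]
 [-0.94558716 -0.09658813]]
-0.001 [[-0.29, -2.29], [-0.4, -2.06], [-0.34, -2.09]]
0 [[-0.32, -0.89], [-0.41, -0.88], [-0.38, -0.87]]
0.001 [[-0.34, 0.53], [-0.41, 0.32], [-0.43, 0.36]]
0.002 [[-0.36, 1.97], [-0.41, 1.55], [-0.47, 1.62]]
```

```bash
python3 - <<'E'
from h import *
c=robot.current_tool_pos()
robot.line_to([c[0],c[1],.335],[180,0,-32.6],velocity=.1); st("up")
p=shot("wrist","w7.png")
robot.line_to([c[0],c[1],.42],velocity=.15)
shot("top","top7.png"); 
a=cv2.imread("pics/w7.png")[100:420,120:440]
cv2.imwrite("pics/w7c.png",cv2.resize(cv2.convertScaleAbs(a,alpha=3),None,fx=1.8,fy=1.8,interpolation=cv2.INTER_CUBIC))
cal=vision.calibration("wrist")
for q in (.03,.036,.042,.048):
  print(q,proj(s2w([[.022,.008,.283-q],[-.022,.008,.283-q],[.022,-.008,.283-q],[-.022,-.008,.283-q]],.543,-.03,np.radians(-32.6)),cal,p).round(1).tolist())
E
```

```text
up t23.86 pos [ 0.5427 -0.0303  0.3342] rot [ 1.7995e+02  8.0000e-02 -3.2600e+01] F [-0.11 -0.94  0.63] M [ 0.    0.02 -0.03] gap 0.600
0.03 [[265.6, 204.3], [266.5, 267.2], [290.9, 204.2], [290.2, 267.2]]
0.036 [[265.9, 201.8], [266.8, 263.1], [290.6, 201.7], [289.9, 263.1]]
0.042 [[266.3, 199.4], [267.1, 259.3], [290.3, 199.4], [289.6, 259.3]]
0.048 [[266.6, 197.1], [267.4, 255.7], [289.9, 197.1], [289.3, 255.7]]
```

View pics/w7c.png

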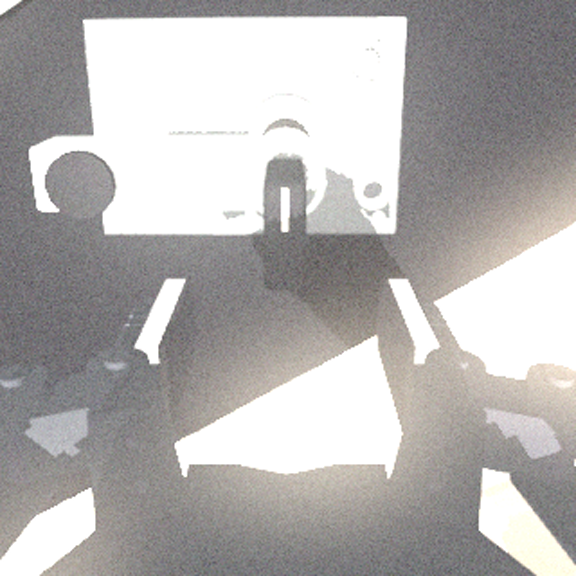

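View pics/top7.png

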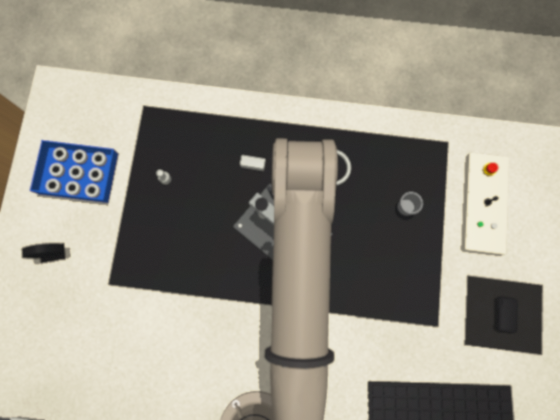

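```bash
python3 - <<'E'
from h import *
workorder.close_job(); print(robot.current_time_s())
E
```

```text
the job is handed in; nothing more can be done
the job is handed in; nothing more can be done
```

The bearing ring is clamped and the job is handed in. The pad should be pressing with roughly 6 to 7 N, a little under the 8 N aimed for but inside the 4.5–12 N range. I could only estimate this after letting go, not measure it.

- **Twisting free:** I gripped the bar knob and turned it anticlockwise to about 1.2 rad while the pad was still clear of the ring.
- **Pressing:** I slid the stem down in 1 mm steps. The pad first touched at a TCP height of about 0.249 m, and the force then rose about 2 N per mm. I stopped about 4.2 mm further down, at about 8.5 N above the sliding level. The highest force reading while locking was about 9.5 N.
- **Locking:** I turned the knob clockwise until it met its stop, where the turning moment rose to 0.93 N m. I then eased off the push: about 7 N came off the tool for only 0.5 mm of movement, so the stem was locked. After that I opened the fingers and moved up clear.

**Last checks**
- The knob mark is in line with its locked position, to within a few hundredths of a radian by eye.
- Comparing pictures from before and after letting go suggests the stem sprang back about 0.5 mm (±0.4 mm). The 0.5 mm of movement during easing off also costs force. Together they give the 6 to 7 N estimate, with about 5.4 N as the low end.
- The stem is roughly 40 mm down from the camera view, which fits the stated stage height range.
- After retreating, the tool force was at noise level, so the robot was touching nothing.
- In the last pictures the loose pieces look unmoved. The arm hid the small rings and part of the big ring in the final top view; the wrist view showed both small rings in place.

The time before hand-in was about 24 s of the 51 s allowed.

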